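Unlatch and hold up the top roll of a bench slip roll

ROBOT

A 6-joint arm with a two-finger parallel gripper is mounted at the origin on the work surface. World frame = base frame: x ahead of the robot, y to its left, z up, the work surface at z = 0. Lengths are in m, angles in rad, forces in N, time in s.
With the tool pointing down it reaches from about 0.35 to 0.925 m from the base axis. Payload 6.4 kg.
Tool frame: the origin (TCP) lies midway between the tips of the shut fingers; the grasp point (between the pads) lies 19 mm behind it; z points along the fingers, y is the direction in which the jaws open and shut (so a half turn about z gives the same grasp; the last joint's range is limited). The gripper opens to 94 mm and grips with 3 to 60 N. Pads are 16 mm wide; open, the fingers measure 119 mm over their backs; the gripper's body (75 mm by 177 mm) begins 78 mm behind the grasp point.
Start: joints at [-1.365, 0.245, 1.558, -0, 1.339, -0.174], TCP at [0.241, -0.604, 0.205] pointing down, gripper open.
Joint ranges: [-3.13, 3.13], [-1.02, 2.26], [0.13, 2.54], [-0.95, 4.09], [0.21, 2.88], [-2.74, 2.74]. Speed limits (rad/s): [2.57, 2.57, 3.14, 3.14, 3.14, 3.14].

INTERFACE

Orientations are given as a 3x3 rotation matrix whose columns are the frame's x, y, z axes.
In Python, from rig import env gives the robot as it stands.
- The arm moves only by the shell command python3 -m handwheel 'ROWS' [FORCE]. ROWS is text: rows parted by semicolons, each of 5 numbers parted by spaces: the closure, from 0 (fully open) to 1 (shut), then the shift along the world's x, y, z in mm, then the turn about the world's z in degrees. A call has 1 to 8 rows; each row shifts and turns the commanded pose from where the row before left it; what a row does not reach is not made up. A row lasts 1/10 s, in which the tool goes at most 50 mm and 8.59 degrees, less where a joint would pass 70% of its speed; a pose out of reach is approached as far as the arm can. A call with a gripper value outside its range is refused whole. The fingers move at their own pace and stop on an object; FORCE is the grip in N (left out, the last holds). Time passes only in rows, so rows that do not move let the fingers close. It gives the time, the measured TCP pose, the force and the opening at its end, in the units of the state.
- env.get_state(): the state, without advancing time (a new reading comes with each control period).
- env.capture(name): name is "scene" or "top"; returns the picture (400x640x3 uint8, red, green, blue); there is no depth.
- env.calibration(name): a dict with "mtx" (3x3 intrinsics, pixels), "cam_to_world" (4x4, takes a point from camera to world coordinates). Camera axes: x right, y up, looking along -z (the intrinsics and any distortion apply to the point x, -y, -z); pixel columns grow to the right and rows downward; lengths in m; the calibration is good to about 2 mm. A picture is of the moment at which its call begins. calibration takes no time and is no camera call.
- env.close_job(): hands the job in, once; it reports no verdict.
Trained networks look in the newest picture that a camera, given by its name, has taken for a name from the list of things; names that differ only in an ending like _2 or _b are one class to them, and where a whole thing is asked for, a point or a joint stands for the part that bears it (a point fixed in the world has none). Each returns a list of dicts, best first, with "score" (0 to 1); they miss things now and then, are a little off and sometimes report something else, mostly with a low value. They report only what shows in the picture. A call takes as long as a camera call.
- env.find_in(query, camera): "rect" ([left, top, right, bottom] in pixels, round what is visible of it).
- env.silhouettes(query, camera): "mask" (400x640 bool, what is visible of it) and "rect" ([left, top, right, bottom] in pixels, round what is visible of it).
The state is a dict: "time": time; "qpos": joint angles; "qvel": joint speeds; "joint_torque": joint torques, N m; "eef_pos": TCP position; "eef_rot": TCP orientation; "force": force on the tool from outside, world axes, zero at the start; "torque": the same for the moment, N m; "grip_width": finger opening in m.
Only numpy, scipy, OpenCV 4.12 (cv2) and the standard library are available. Lean on these libraries where they do the work, as an engineer would, in place of code of your own. Each camera call takes 0.05 s, during which the arm holds its last target.

TASK

A panel with folded lips is trapped between the rolls of the blue slip roll and can only come out with the top roll raised. Pull the red latch grip on the free end of the top roll outwards against its spring, lift that end of the roll out of its open bearing seat to about 8 cm up, and finish while holding it there steadily, so that I can draw the panel out. Leave the panel lying on the lower rolls and do not disturb the other things on the bench.

Things in the scene. Friction and masses are not known exactly. Their poses are not given: they have to be found in the camera images.
- slip_roll: Blue bench slip roll, bolted down: base plate 225 x 400 x 14 mm, two end frames, two fixed lower rolls and a top roll, each 28 mm thick, 300 long; dark gear guard and crank at the +y end. Origin: middle of the base's underside, on the bench. Its y axis runs along the rolls from the free (latch) end to the hinged (crank) end; x points away from the feed side; z up. Yaw within 0.3 rad.
- hinge (a point): Hinge of the top roll, fixed on the machine: on the roll's axis between the yoke cheeks at the crank end, 110 mm above the bench. The roll swings about the machine's x axis through this point.
- roll_end (a point): Centre of the dark bearing block, 40 x 58 x 39 mm, on the free end of the top roll; 380 mm from the hinge and 110 mm above the bench while the roll is down. Moves with the roll. Just inboard of it a brass ball on the roll's journal sits in an open-topped seat in the blue end frame.
- top_roll (a joint): Swing of the top roll about the machine's x axis through the hinge, rad: 0 = down in the bearing seat, grows as the free end rises, stop at 0.40. It falls when let go. Raising the bearing block by 80 mm is 0.21 rad. Roll and block weigh 0.9 to 1.4 kg; lifting at the latch grip takes 5 to 9 N.
- latch (a joint): Spring latch, m: flat steel T slide on the bearing block, carried by the roll. 0 = locked, cross-bar under two blue keeper lugs; grows as it is pulled outwards along the roll, away from the machine (its -y), stop 0.018. Under 0.007 the lugs block the lift. Spring pull 6 N at 0, 12 N at the stop: keep it pulled until the block has risen 20 mm, past the lugs; then it may spring back.
- latch_grip (a point): Middle of the stem of the upright round red latch grip (16 mm thick, 50 tall), on its axis, 56 mm above the roll's axis, 166 above the bench at the start. Red head over it 27 mm wide, top 33 mm above this point. Guide rails beside the slide reach to 25 mm below it. 16 mm outboard of the block's centre; keeper lugs 44 mm inboard, up to 148 mm above the bench. Tilts with the roll, which it can lift.
- panel: Part-rolled brown sheet-steel panel with two folded 14 mm lips, about 120 x 130 mm, 2.5 mm thick, 0.16 kg, lying loose on the two lower rolls with the top roll over it. Origin: middle of its underside. Leave it there.
- marker: Black marker with a blue cap, 12 x 150 x 11 mm, lying on the front edge of the machine's base. Bystander.
- mallet: Mallet with a wooden handle and white faces, 220 mm long, lying on the bench. Bystander.
- seaming_pliers: Seaming pliers with red handles and a wide dark jaw, 235 mm long, lying on the bench. Bystander.
- snips: Tin snips with red handles, 260 mm long, lying on the bench. Bystander.
- rule: Steel rule 300 x 30 x 4 mm, lying on the bench. Bystander.
- rivet_tin: Round tin with a green lid, 76 mm wide, 62 mm tall. Bystander.
- oil_can: Yellow oil can with a thin spout, 60 mm wide, 150 mm tall. Bystander.

How it is judged:
By the outcome, as a careful person would: the job done as asked, in the order asked, and still so for the second after the job is handed in, while the arm keeps its last pose, push and grip.
It also fails if it takes over 35 s, if anything falls off the work surface, if the arm or the gripper's body presses on something with over 40 N, if the wrist force passes 120 N, or if a joint passes its speed limit or range.

## Working session

There is one attempt and no reset: what is moved stays moved. The work goes in short steps, Python scripts to look and compute and a shell command to move; the robot and the scene stay as the last step left them, time stands still between calls to the robot, and variables do not carry over. Pictures are saved under pics/ and viewed, and the job is handed in when it is done.

```bash
ls; mkdir -p pics
python3 - <<'E'
from rig import env
import cv2,numpy as np
for n in("scene","top"):
    im=env.capture(n); cv2.imwrite(f"pics/{n}0.png",im[:,:,::-1])
    c=env.calibration(n); print(n,np.round(c["mtx"],1).tolist(),np.round(c["cam_to_world"],3).tolist(),[k for k in c])
    for q in("latch_grip","roll_end","slip_roll","latch"):
        print(q,[(np.round(d["rect"]).tolist(),round(d["score"],2)) for d in env.find_in(q,n)[:3]])
s=env.get_state();print(s)
E
```

```text
pics
scene [[372.3, 0.0, 321.4], [0.0, 372.3, 205.7], [0.0, 0.0, 1.0]] [[-0.627, -0.584, 0.516, 1.1], [0.779, -0.48, 0.403, 0.312], [0.013, 0.654, 0.756, 0.899], [0.0, 0.0, 0.0, 1.0]] ['mtx', 'cam_to_world']
latch_grip [([321.0, 172.0, 347.0, 209.0], 0.86), ([347.0, 227.0, 421.0, 284.0], 0.56)]
roll_end []
slip_roll [([306.0, 172.0, 498.0, 369.0], 0.57)]
latch [([325.0, 173.0, 349.0, 203.0], 0.87)]
top [[408.7, 0.0, 318.0], [0.0, 408.7, 201.9], [0.0, 0.0, 1.0]] [[0.007, 0.988, -0.155, 0.414], [-1.0, 0.008, 0.002, -0.066], [0.004, 0.155, 0.988, 1.119], [0.0, 0.0, 0.0, 1.0]] ['mtx', 'cam_to_world']
latch_grip [([317.0, 204.0, 345.0, 231.0], 0.62)]
roll_end [([173.0, 184.0, 343.0, 233.0], 0.7)]
slip_roll [([108.0, 138.0, 346.0, 267.0], 0.96), ([390.0, 276.0, 414.0, 305.0], 0.63)]
latch [([314.0, 205.0, 348.0, 233.0], 0.72), ([439.0, 115.0, 488.0, 200.0], 0.35)]
{'time': 0.5, 'qpos': array([-1.36511193e+00,  2.45101334e-01,  1.55784836e+00, -1.97655441e-05,
        1.33868174e+00, -1.74078267e-01]), 'qvel': array([-0.00173953, -0.00055828, -0.00133419,  0.00212559,  0.00041098,
       -0.00078765]), 'joint_torque': array([ 1.99251617e-04, -4.15429151e+01, -3.14556527e+01,  6.84567145e-02,
        2.93926278e-02, -4.09673191e-05]), 'eef_pos': array([ 0.2409669 , -0.60367583,  0.20542837]), 'eef_rot': array([[ 9.28750957e-01,  3.70704274e-01, -2.67504037e-05],
       [ 3.70704275e-01, -9.28750957e-01,  3.40342990e-05],
       [-1.22278030e-05, -4.15258768e-05, -9.99999999e-01]]), 'force': array([-0.18556634, -0.3394969 ,  0.53812288]), 'torque': array([0.03177529, 0.04661024, 0.01520592]), 'grip_width': 0.09435124684480747}
```

View pics/scene0.png

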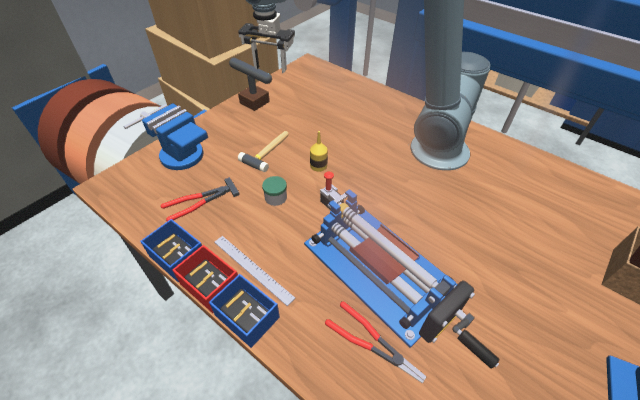

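View pics/top0.png

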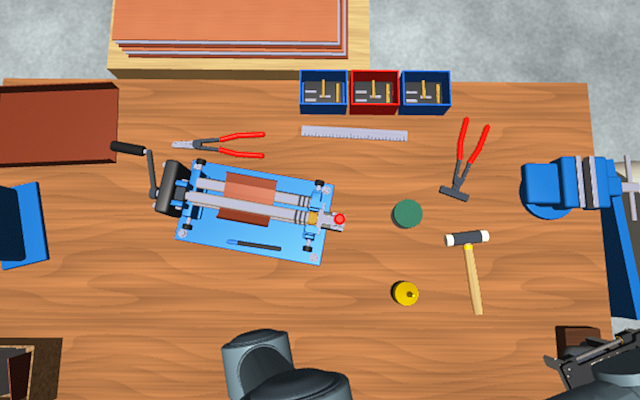

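The scene picture shows the red grip at about (328,183). In the top picture it is at (339,219), with the roll running to the crank at (175,190), the oil can at (405,293) and the tin at (407,213). Next I measure the grip and the roll's direction.

```bash
cat > h.py <<'E'
import numpy as np
from rig import env
def ray(n,p):
    c=env.calibration(n);T=c["cam_to_world"];K=c["mtx"]
    d=np.linalg.inv(K)@[p[0],p[1],1]; d=np.array([d[0],-d[1],-d[2]])
    d=T[:3,:3]@d; return T[:3,3],d/np.linalg.norm(d)
def proj(n,P):
    c=env.calibration(n);T=c["cam_to_world"];K=c["mtx"]
    q=T[:3,:3].T@(np.array(P)-T[:3,3]); q=K@[q[0],-q[1],-q[2]]; return q[:2]/q[2]
def atz(n,p,z):
    o,d=ray(n,p); return o+d*(z-o[2])/d[2]
def tri(ps):
    A=np.zeros((3,3));b=np.zeros(3)
    for n,p in ps:
        o,d=ray(n,p);M=np.eye(3)-np.outer(d,d);A+=M;b+=M@o
    X=np.linalg.solve(A,b); return X,[np.round(proj(n,X)-p,1) for n,p in ps]
E
python3 - <<'E'
from h import *
import cv2
a=cv2.imread("pics/scene0.png");b=cv2.imread("pics/top0.png")
def red(im,r):
    x0,y0,x1,y1=r;s=im[y0:y1,x0:x1].astype(int)
    m=(s[:,:,2]>110)&(s[:,:,1]<70)&(s[:,:,0]<70)
    ys,xs=np.where(m);return m,xs+x0,ys+y0
m,x,y=red(a,(315,165,345,205));print(x.mean(),y.mean(),x.min(),x.max(),y.min(),y.max());print("\n".join("".join(".#"[int(v)] for v in r) for r in m))
m2,x2,y2=red(b,(325,205,355,235));print(x2.mean(),y2.mean(),x2.min(),x2.max(),y2.min(),y2.max());print("\n".join("".join(".#"[int(v)] for v in r) for r in m2))
print(tri([("scene",(x.mean(),y.mean())),("top",(x2.mean(),y2.mean()))]))
cv2.imwrite("pics/z1.png",cv2.resize(b[130:280,100:370],None,fx=2.9,fy=2.9,interpolation=3))
cv2.imwrite("pics/z2.png",cv2.resize(a[160:300,290:460],None,fx=4,fy=4,interpolation=3))
for n in("rivet_tin","oil_can"):
  print(n,[(np.round(d["rect"]),d["score"]) for d in env.find_in(n,"top")[:1]])
print("oil",atz("top",(405,293),.07),"tin",atz("top",(407,213),.062))
E
```

```text
327.85714285714283 183.14285714285714 325 330 177 189
..............................
..............................
..............................
..............................
..............................
..............................
..............................
..............................
..............................
..............................
..............................
..............................
..........#...................
...........###.#..............
...........#####..............
...........#####..............
...........#####..............
...........#####..............
...........#####..............
...........#####..............
...........#####..............
...........#####..............
...........####...............
...........####...............
............###...............
..............................
..............................
..............................
..............................
..............................
..............................
..............................
..............................
.......................
[... 754 characters left out ...]
##....###..........
..........#########...........
...........######.............
..............................
..............................
..............................
..............................
..............................
..............................
..............................
..............................
..............................
..............................
..............................
(array([ 0.52410097, -0.11708859,  0.16549075]), [array([-0.2, -0. ]), array([-0.2,  0.1])])
rivet_tin [(array([393., 199., 424., 228.]), 0.7)]
oil_can [(array([392., 278., 418., 304.]), 0.94)]
oil [ 0.34929308 -0.28861077  0.07      ] tin [ 0.5530192  -0.30076129  0.062     ]
```

```bash
ls pics
```

```text
scene0.png
top0.png
z1.png
z2.png
```

View pics/z1.png

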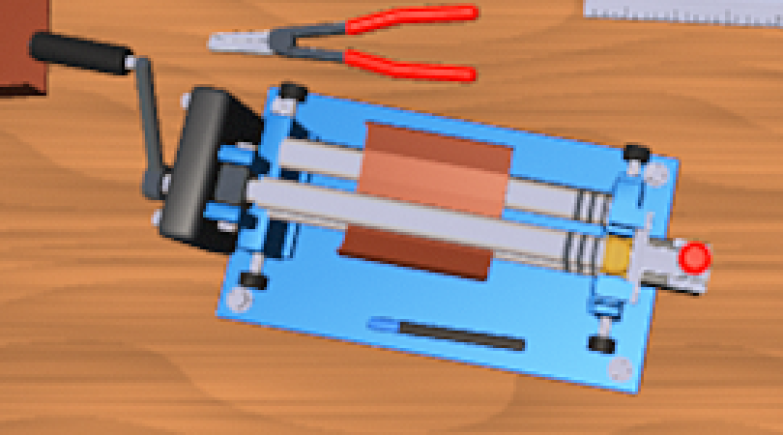

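View pics/z2.png

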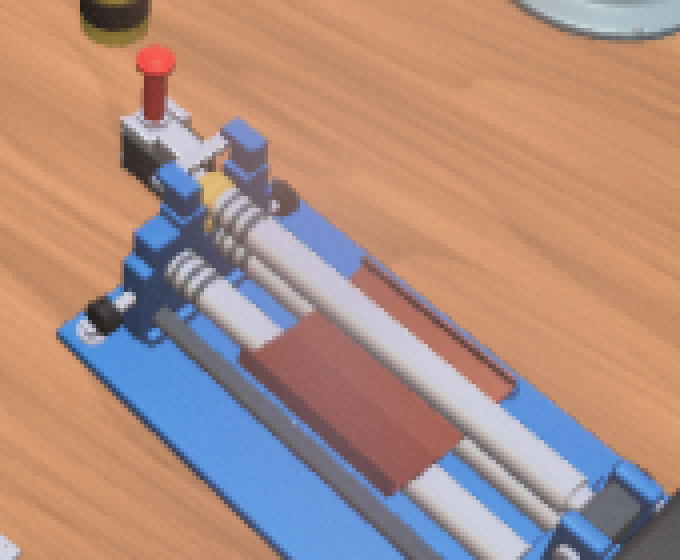

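Run:
```python
from h import *
# head top centre at z=.199 in top ; stem in scene
h=atz("top",(339,218.5),.199);print("head",h)
import itertools
# fit yaw from base corners (z=.014) in top
```

```text
head [ 0.52125851 -0.11585738  0.199     ]
```

The zoomed pictures show the grip's head at (693,258) in z1. The base front edge there runs from (217,316) to (638,392) and the back edge from (272,86) to (680,158). The latch sits outboard (−y) of the blue frame.

Run:
```python
from h import *
f=lambda u,v:(100+(u+.5)/2.9-.5,130+(v+.5)/2.9-.5)
P=[atz("top",f(*p),.014)[:2] for p in((217,316),(638,392),(680,158),(272,86))]
P=np.array(P);print(np.round(P,3))
for i in range(4):
    d=P[(i+1)%4]-P[i];print(np.linalg.norm(d),np.degrees(np.arctan2(d[1],d[0])))
d1=P[0]-P[1];d2=P[3]-P[2]
print("yaw from base y edges",[np.degrees(np.arctan2(-d[0],d[1])) for d in(d1,d2)])
c=P.mean(0);print("centre",c)
g=np.array([.5227,-.1165]);
# roll top line z=.124
a=atz("top",f(250,192),.124);b=atz("top",f(600,250),.124);d=(a-b)[:2];print("roll yaw",np.degrees(np.arctan2(-d[0],d[1])))
s=env.get_state();y=s["eef_rot"][:,1];print("tool y angle",np.degrees(np.arctan2(y[1],y[0])))
```

```text
[[ 0.485  0.318]
 [ 0.418 -0.074]
 [ 0.638 -0.113]
 [ 0.705  0.279]]
0.39747049579352955 -99.69001317826978
0.22343555514796604 -9.901484689662265
0.3969080769182162 80.26043537193641
0.22378159343312296 169.95480395113324
yaw from base y edges [np.float64(-9.690013178269774), np.float64(-9.739564628063587)]
centre [0.56134685 0.10234412]
roll yaw -9.015965384803566
tool y angle -68.24281614182114
```

Machine yaw is about −9.7° and the grip is at about (0.523, −0.1165, 0.166). I will put the jaws along the machine's x, so the stem can pivot between the pads as the roll swings. First I approach from above.

```bash
python3 -m handwheel '0.2 0 0 45 0; 0.2 23 40 0 8; 0.2 23 40 0 8; 0.2 23 40 0 8; 0.2 23 40 0 8; 0.2 23 40 0 8; 0.2 23 40 0 8; 0.2 23 40 0 8' 40; python3 -m handwheel '0.2 23 40 0 2.5; 0.2 23 40 0 0; 0.2 23 40 0 0; 0.2 23 40 0 0; 0.2 23 40 0 0; 0.2 6 7 0 0; 0.2 0 0 0 0; 0.2 0 0 0 0'
```

```text
time: 1.4
eef_pos: [0.4026, -0.322, 0.2507]
eef_rot: [[0.207, 0.978, 0.001], [0.978, -0.207, -0.001], [-0.0, 0.001, -1.0]]
force: [0.1, -0.2, -0.2]
grip_width: 0.0751
time: 2.2
eef_pos: [0.5226, -0.1175, 0.2504]
eef_rot: [[0.17, 0.985, -0.0], [0.985, -0.17, -0.0], [-0.0, -0.0, -1.0]]
force: [-0.5, -0.0, 0.1]
grip_width: 0.0754
```

Run:
```python
from h import *
import cv2
b=env.capture("scene")[:,:,::-1].copy();cv2.imwrite("pics/s1.png",cv2.resize(b[90:240,240:440],None,fx=4,fy=4,interpolation=3))
```

```text
(no output)
```

View pics/s1.png

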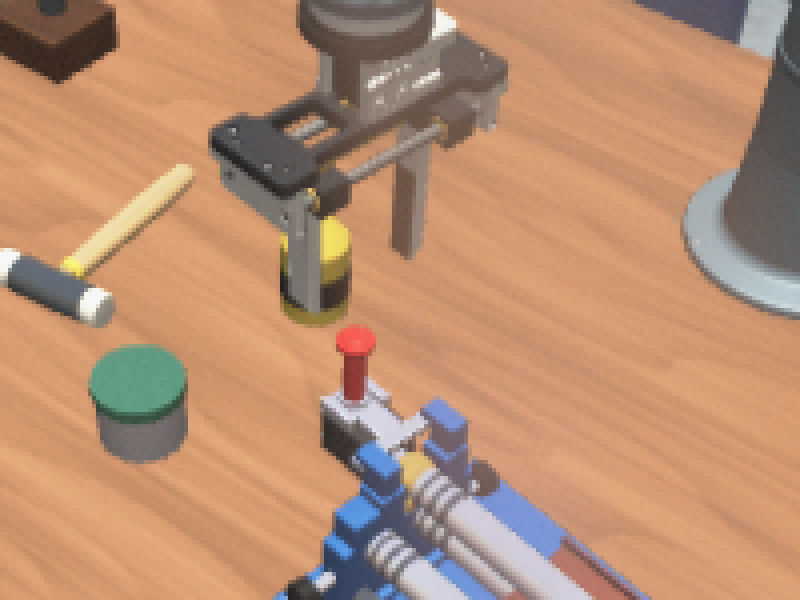

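The finger tips at about (307,308) and (408,255) straddle the red head at (355,340). I descend and grip.

```bash
python3 -m handwheel '0.2 0 1 -35 0; 0.2 0 0 -35 0; 0.2 0 0 -20 0; 0.2 0 0 -10 0; 0.2 0 0 0 0; 0.2 0 0 0 0'; python3 -m handwheel '1 0 0 0 0; 1 0 0 0 0; 1 0 0 0 0; 1 0 0 0 0; 1 0 0 0 0; 1 0 0 0 0; 1 0 0 0 0' 45;  python3 - <<'E'
from h import *
import cv2
b=env.capture("scene")[:,:,::-1].copy();cv2.imwrite("pics/s2.png",cv2.resize(b[90:240,240:440],None,fx=4,fy=4,interpolation=3))
E
```

```text
time: 2.85
eef_pos: [0.5235, -0.1167, 0.1516]
eef_rot: [[0.17, 0.985, 0.002], [0.985, -0.17, -0.001], [-0.001, 0.002, -1.0]]
force: [0.7, 0.6, 0.7]
grip_width: 0.0757
time: 3.55
eef_pos: [0.522, -0.1155, 0.1504]
eef_rot: [[0.169, 0.986, -0.003], [0.986, -0.169, 0.001], [-0.0, -0.003, -1.0]]
force: [-5.3, 0.6, 2.9]
grip_width: 0.0249
```

View pics/s2.png

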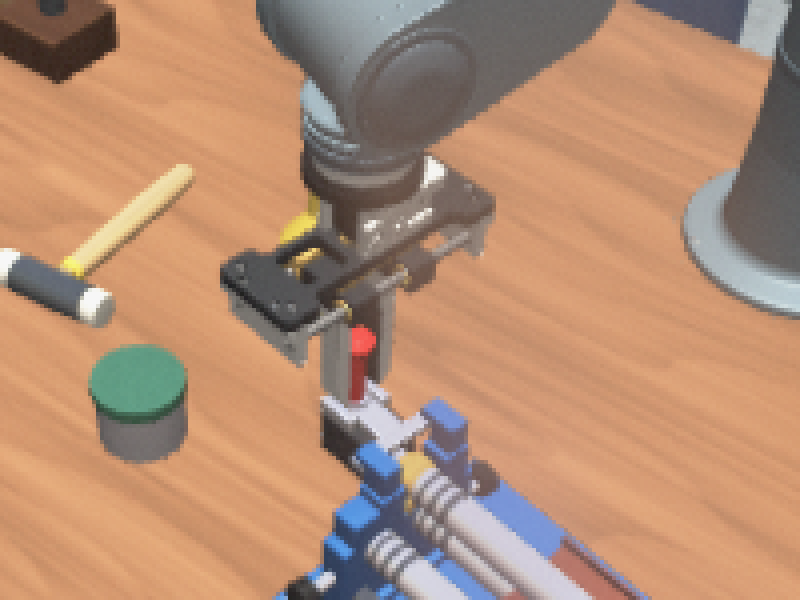

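The fingers straddle the stem, and the opening of 25 mm is not yet at the stem's 16 mm. I keep closing.

```bash
python3 -m handwheel '1 0 0 0 0; 1 0 0 0 0; 1 0 0 0 0; 1 0 0 0 0'
```

```text
time: 4.0
eef_pos: [0.5221, -0.1155, 0.1504]
eef_rot: [[0.169, 0.986, -0.003], [0.986, -0.169, 0.0], [0.0, -0.003, -1.0]]
force: [-5.5, 0.4, 3.2]
grip_width: 0.0247
```

Run:
```python
from h import *
import cv2
b=env.capture("scene")[:,:,::-1].copy();cv2.imwrite("pics/s3.png",cv2.resize(b[145:205,295:365],None,fx=10,fy=10,interpolation=cv2.INTER_NEAREST))
b=env.capture("top")[:,:,::-1].copy();cv2.imwrite("pics/t3.png",cv2.resize(b[180:250,290:380],None,fx=8,fy=8,interpolation=cv2.INTER_NEAREST))
s=env.get_state();p=s["eef_pos"];R=s["eef_rot"]
for dz in(0,-.019,-.041,-.049):
  for w in(-.0123,.0123):print(dz,w,proj("scene",p+R@[0,w,dz]))
for P in([.523,-.1165,.166],[.523,-.1165,.199],[.523,-.1165,.141]):print(proj("scene",P))
print(s["torque"],s["force"])
```

```text
0 -0.0123 [331.67156294 184.68393831]
0 0.0123 [325.12052967 188.87327566]
-0.019 -0.0123 [331.8880042  179.89016816]
-0.019 0.0123 [325.24653888 184.08791339]
-0.041 -0.0123 [332.14631991 174.16895684]
-0.041 0.0123 [325.39697522 178.37489927]
-0.049 -0.0123 [332.24237723 172.04146645]
-0.049 0.0123 [325.45292993 176.24994691]
[328.06808276 182.85004164]
[328.38892491 174.23150452]
[327.83523852 189.10475828]
[0.06910513 0.80372964 0.04937166] [-4.62379667  1.28348862  3.20687198]
```

View pics/s3.png

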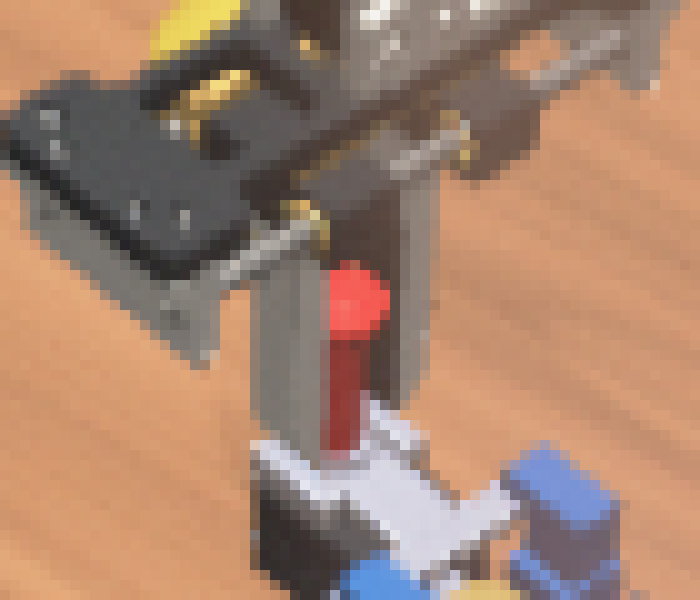

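View pics/t3.png

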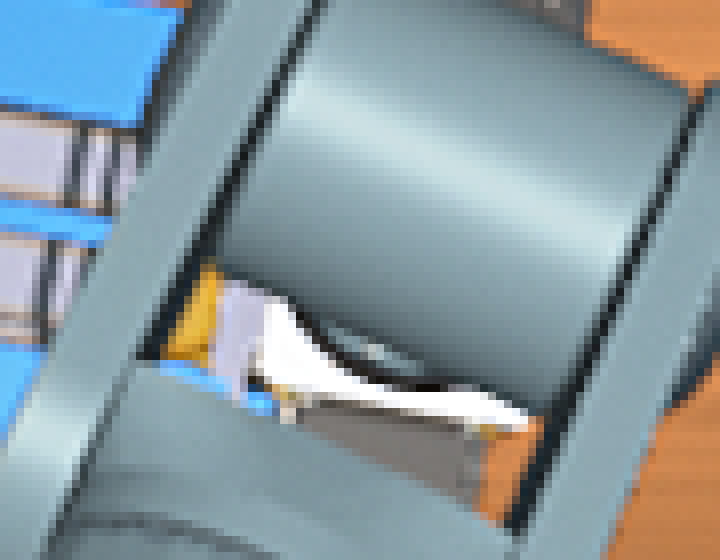

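The fingers' flanks stop on the 27 mm head at 24.7 mm, before the pads reach the 16 mm stem. I will open, rise so the pads sit on the head, and grip again.

```bash
python3 -m handwheel '0.5 0 0 0 0; 0.5 0 0 0 0; 0.5 0 0 0 0; 0.5 -1.5 0 24 0; 0.5 0 0 0 0'; python3 -m handwheel '1 0 0 0 0; 1 0 0 0 0; 1 0 0 0 0; 1 0 0 0 0; 1 0 0 0 0; 1 0 0 0 0' 55
```

```text
time: 4.6
eef_pos: [0.5234, -0.1165, 0.1772]
eef_rot: [[0.169, 0.986, 0.005], [0.986, -0.169, -0.002], [-0.001, 0.006, -1.0]]
force: [0.2, -0.4, 0.2]
grip_width: 0.0471
time: 5.2
eef_pos: [0.5217, -0.1156, 0.1735]
eef_rot: [[0.169, 0.986, 0.0], [0.986, -0.169, 0.0], [0.0, 0.0, -1.0]]
force: [5.8, -0.5, -5.7]
grip_width: 0.0245
```

```bash
python3 -m handwheel '1 0.7 0 0 0; 1 -0.5 -3 0 0; 1 -0.5 -3 0 0; 1 -0.5 -3 0 0; 1 0 0 0 0; 1 0 0 0 0'
python3 - <<'E'
from h import *
import cv2
b=env.capture("scene")[:,:,::-1].copy();cv2.imwrite("pics/s4.png",cv2.resize(b[145:205,295:365],None,fx=10,fy=10,interpolation=cv2.INTER_NEAREST))
s=env.get_state();print(s["force"],s["torque"],s["eef_pos"])
E
```

```text
time: 5.8
eef_pos: [0.5205, -0.1223, 0.1735]
eef_rot: [[0.169, 0.986, -0.0], [0.986, -0.169, 0.006], [0.005, -0.001, -1.0]]
force: [5.1, 7.2, -4.3]
grip_width: 0.0246
[ 4.20407781  7.14176295 -5.67871953] [ 1.25504048 -0.90157709  0.03269518] [ 0.52053471 -0.12229067  0.17346431]
```

View pics/s4.png

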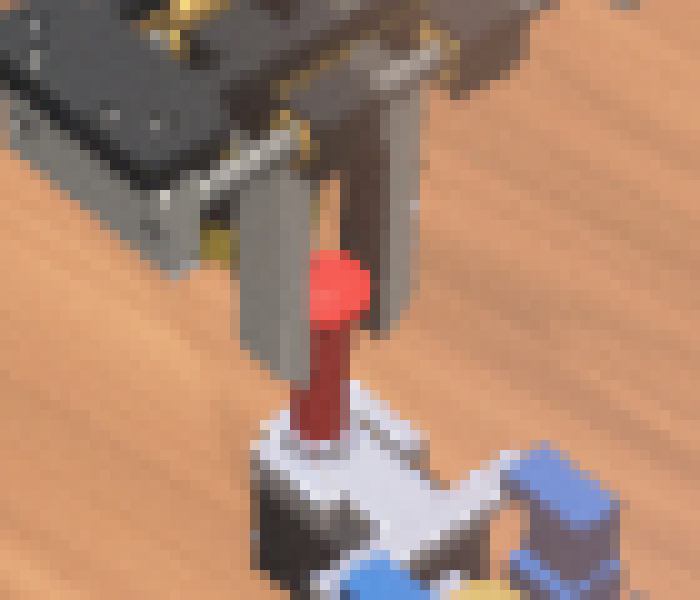

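The grip moved outwards with the fingers: its stem foot went from about (337,455) to (320,440), and the spring force is 7 N. I pull on to about 14 mm.

```bash
python3 -m handwheel '1 -0.5 -3 0 0; 1 -0.5 -3 0 0; 1 -0.4 -2 0 0; 1 0 0 0 0; 1 0 0 0 0' 60
python3 - <<'E'
from h import *
import cv2
b=env.capture("scene")[:,:,::-1].copy();cv2.imwrite("pics/s5.png",cv2.resize(b[145:205,295:365],None,fx=10,fy=10,interpolation=cv2.INTER_NEAREST))
s=env.get_state();print(s["force"],s["torque"],s["eef_pos"])
E
```

```text
time: 6.35
eef_pos: [0.5193, -0.1295, 0.1734]
eef_rot: [[0.169, 0.986, -0.0], [0.986, -0.169, 0.007], [0.007, -0.001, -1.0]]
force: [4.7, 9.0, -4.5]
grip_width: 0.0241
[ 5.33591067 10.01509964 -4.63383735] [ 1.67629548 -1.01658351  0.02245864] [ 0.51928775 -0.1295185   0.17345314]
```

View pics/s5.png

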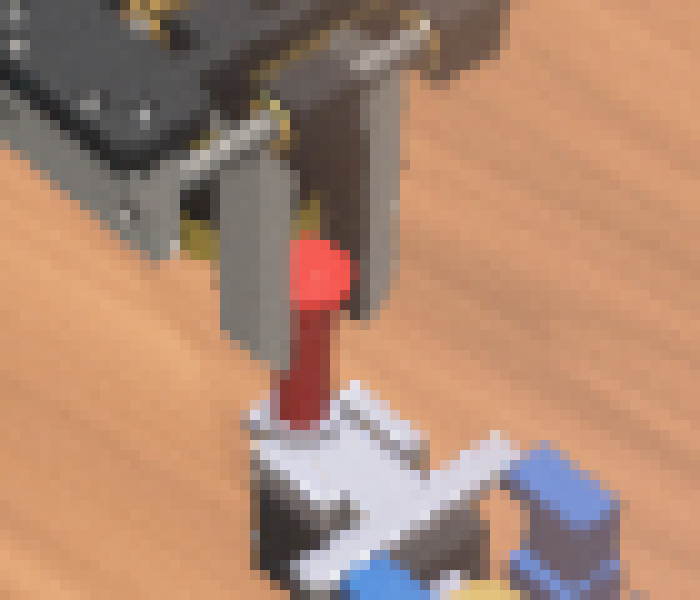

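The latch is out by about 14 mm and the cross-bar is clear of the lugs, at about (300,575) to (510,450). Now I lift along the arc, slowly at first.

```bash
python3 -m handwheel '1 0.1 0.5 4 0; 1 0.1 0.6 4 0; 1 0.1 0.8 4 0; 1 0.1 0.9 4 0; 1 0.1 0.9 4 0; 1 0.2 1 4 0; 1 0 0 0 0'
python3 - <<'E'
from h import *
import cv2
b=env.capture("scene")[:,:,::-1].copy();cv2.imwrite("pics/s6.png",cv2.resize(b[140:210,290:370],None,fx=10,fy=8.5,interpolation=cv2.INTER_NEAREST))
s=env.get_state();print(s["force"],s["torque"],s["eef_pos"],s["grip_width"])
E
```

```text
time: 7.1
eef_pos: [0.52, -0.1246, 0.1967]
eef_rot: [[0.169, 0.986, -0.0], [0.986, -0.169, 0.008], [0.007, -0.001, -1.0]]
force: [8.0, 9.3, -10.3]
grip_width: 0.0244
[ 8.96925799  9.50400349 -9.80994339] [ 1.43525415 -1.49524163  0.02994273] [ 0.52000399 -0.12460029  0.19644829] 0.024311761552816585
```

View pics/s6.png

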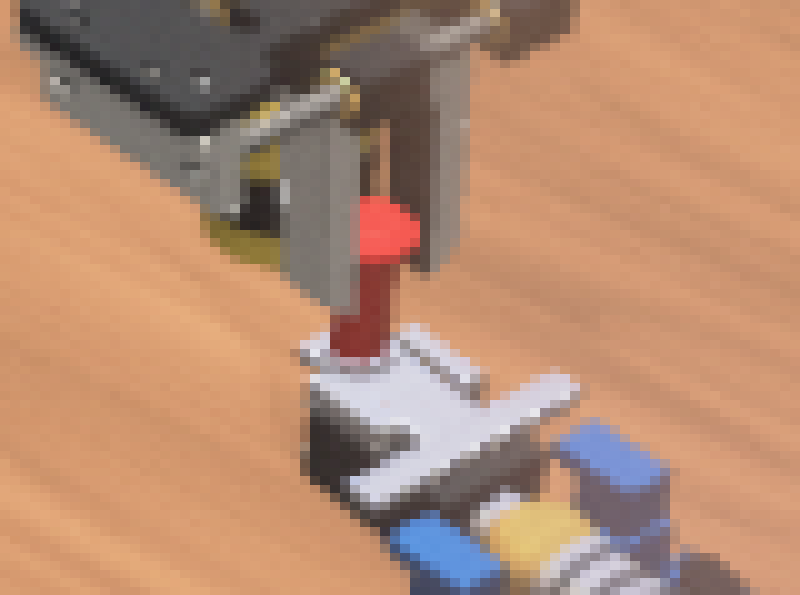

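The bearing block, cross-bar and brass ball are rising out of the seat and the grip is holding. I continue along the arc and ease off the sideways load.

```bash
python3 -m handwheel '1 0.5 1.4 5 0; 1 0.5 1.5 5 0; 1 0.5 1.5 5 0; 1 0.5 1.6 5 0; 1 0.3 1.7 5 0; 1 0.3 1.8 5 0; 1 0 0 0 0'
python3 - <<'E'
from h import *
s=env.get_state();print(s["force"],s["torque"],s["eef_pos"],s["grip_width"])
E
```

```text
time: 7.85
eef_pos: [0.5217, -0.1151, 0.2261]
eef_rot: [[0.168, 0.986, -0.003], [0.986, -0.168, 0.008], [0.007, -0.004, -1.0]]
force: [5.5, 8.6, -11.1]
grip_width: 0.0241
[  5.53142214   8.60834483 -11.06258211] [ 1.29994378 -0.97052132 -0.02792849] [ 0.52173361 -0.11511671  0.22609757] 0.024083271563280547
```

Risen 52.6 mm at the head, about 31 mm to go.

```bash
python3 -m handwheel '1 0.4 1.8 5 0; 1 0.3 1.8 5 0; 1 0.3 1.9 5 0; 1 0.3 2 5 0; 1 0.3 2 5 0; 1 0.4 2.1 5 0; 1 0 0 1 0; 1 0 0 0 0'
python3 - <<'E'
from h import *
import cv2
b=env.capture("scene")[:,:,::-1].copy();cv2.imwrite("pics/s7.png",cv2.resize(b[130:300,290:490],None,fx=4,fy=3.5,interpolation=3))
s=env.get_state();print(s["force"],s["torque"],s["eef_pos"],s["grip_width"])
E
```

```text
time: 8.65
eef_pos: [0.5237, -0.1038, 0.2564]
eef_rot: [[0.168, 0.986, -0.003], [0.986, -0.168, 0.007], [0.007, -0.005, -1.0]]
force: [6.2, 6.8, -12.7]
grip_width: 0.0248
[  6.17637059   7.78045972 -12.01146631] [ 1.13092967 -1.1626082  -0.00366112] [ 0.52367669 -0.10388141  0.2562574 ] 0.024363309798731976
```

View pics/s7.png

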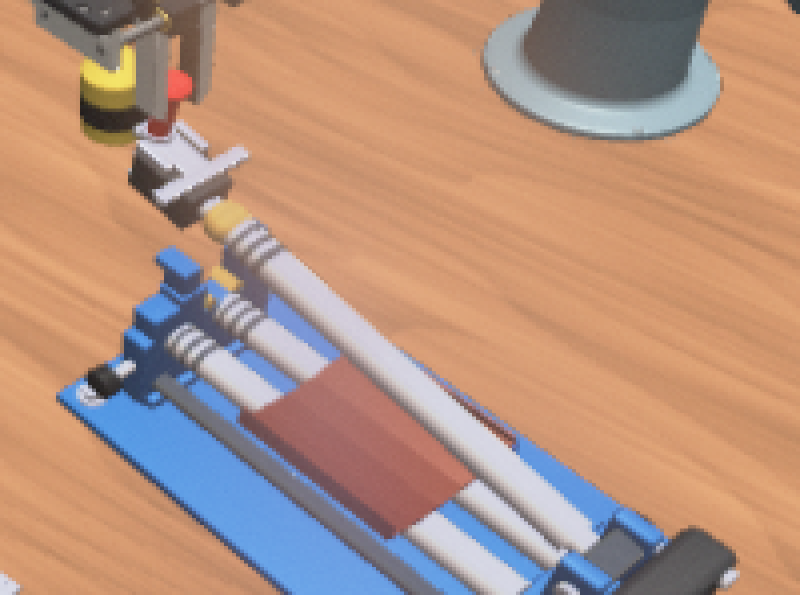

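The roll is up at the free end and the panel still lies on the lower rolls. I check the height from the picture and the steadiness over a hold.

```bash
python3 -m handwheel '1 0 0 0 0; 1 0 0 0 0; 1 0 0 0 0; 1 0 0 0 0; 1 0 0 0 0; 1 0 0 0 0; 1 0 0 0 0; 1 0 0 0 0'
python3 - <<'E'
from h import *
import cv2
b=env.capture("scene")[:,:,::-1].copy();cv2.imwrite("pics/s8.png",cv2.resize(b[130:300,290:490],None,fx=4,fy=3.5,interpolation=3))
t=env.capture("top")[:,:,::-1].copy();cv2.imwrite("pics/t8.png",t)
m=np.array([.1685,.9857,0]);n=np.array([.9857,-.1685,0]);G=np.array([.5227,-.1165,0]);H=G+.396*m+[0,0,.11]
def th(px):
    o,d=ray("scene",px);P=o+d*(n@(G-o))/(n@d);v=P-H;return P,np.arctan2(v[2],-v@m),np.linalg.norm(v)
old=cv2.imread("pics/scene0.png")
for im,(x0,y0,x1,y1) in((old,(335,195,355,218)),(b,(335,180,356,206))):
    c=im[y0:y1,x0:x1].astype(int);k=(c[:,:,2]>150)&(c[:,:,0]<120)&(c[:,:,1]>130)&(c[:,:,2]-c[:,:,0]>90)&(c[:,:,2]-c[:,:,1]<60)
    ys,xs=np.where(k);p=(xs.mean()+x0,ys.mean()+y0);print(p,k.sum(),th(p))
E
```

```text
time: 9.5
eef_pos: [0.5237, -0.1039, 0.2562]
eef_rot: [[0.168, 0.986, -0.003], [0.986, -0.168, 0.007], [0.007, -0.005, -1.0]]
force: [6.3, 6.2, -10.8]
grip_width: 0.0241
(np.float64(343.0344827586207), np.float64(205.89655172413794)) 29 (array([ 0.53328312, -0.05459034,  0.12373077]), np.float64(0.04118657636025859), np.float64(0.3334744448692413))
(np.float64(343.6826923076923), np.float64(194.05769230769232)) 104 (array([ 0.5330564 , -0.05591657,  0.17072845]), np.float64(0.17957461126535074), np.float64(0.34000444832506715))
```

View pics/s8.png

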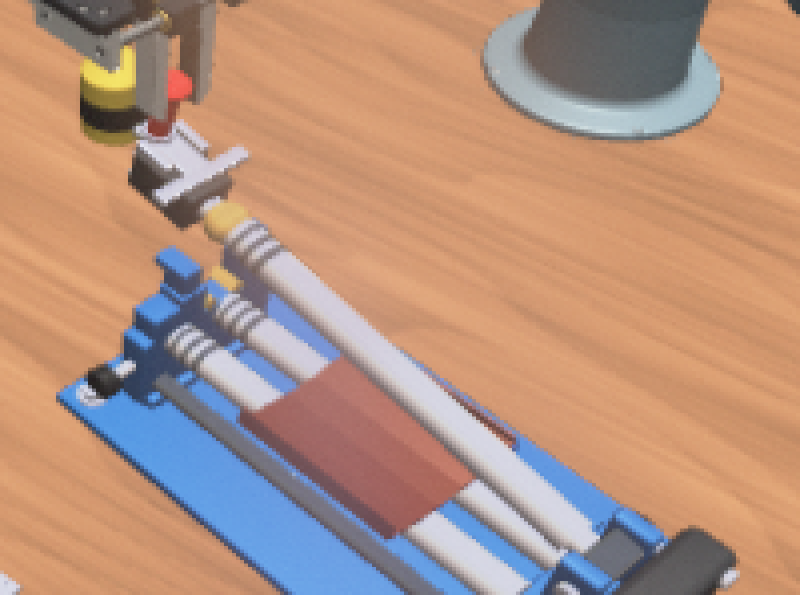

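View pics/t8.png

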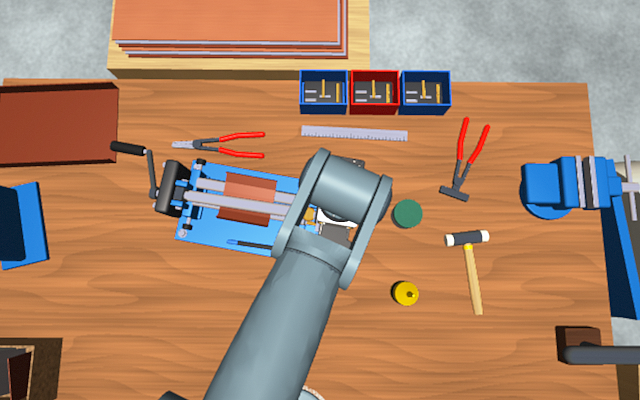

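Run:
```python
from h import *
m=np.array([.1685,.9857,0]);n=np.array([.9857,-.1685,0]);G=np.array([.5227,-.1165,0]);H=G+.396*m+[0,0,.11]
for px in((346.6,192),(346.6,191),(346.6,193)):
    o,d=ray("scene",px);P=o+d*(n@(G-o))/(n@d);v=P-H;t=np.arctan2(v[2],-v@m);print(np.round(P,3),t,np.linalg.norm(v),.38*np.sin(t))
print([proj("scene",H-m*.38*np.cos(t)+[0,0,.38*np.sin(t)]) for t in(.19,.21,.23)])
```

```text
[ 0.535 -0.046  0.187] 0.23169594833652055 0.3337451884239804 0.0872588234592485
[ 0.535 -0.047  0.19 ] 0.24181903085430514 0.3348974454021006 0.0909982678553463
[ 0.535 -0.046  0.183] 0.2214503095342207 0.3326216141810483 0.08346500365026725
[array([333.98944627, 183.28185779]), array([334.47924121, 181.63727839]), array([335.01294151, 180.01010131])]
```

The kinematics give about 79 mm of rise at the block. The picture agrees within its 1–2 px accuracy, and the pose held steady for a second. I hand in.

Run:
```python
from rig import env
print(env.close_job()); s=env.get_state();print(s["time"],s["eef_pos"],s["grip_width"])
```

```text
the job is handed in; nothing more can be done
None
the job is handed in; nothing more can be done
```

The free end of the top roll is up at about 8 cm and the arm is holding it there. I handed the job in at about 9.6 s.

**What I did:** I gripped the red latch grip and pulled it about 14 mm outwards against its spring. I then lifted the roll end along its swing arc, keeping the latch pulled. The fingers hold the grip by its head, at 60 N. My first try at the stem stopped on the wider head, so I re-gripped there.

**Last checks:**
- **Height:** the arm's own motion puts the bearing block about 79 mm up. The picture gave 83–91 mm from the brass ball, and by eye the block's position fits about 80 mm. The two disagree by a few mm, within what the picture can resolve.
- **Steadiness:** over a 0.8 s hold the tool moved less than 0.3 mm, and the load stayed steady at about 11 N down.
- **Panel and bench:** in the last pictures the panel lies on the lower rolls. The tools, tin and oil can look unmoved; the marker is partly hidden by the arm, and what shows of it looks in place.
- **Side force:** about 6 N of sideways force remained on the wrist, far below the limit.

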